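# Lock the tumbler, take off its cover and load the heat sinks

## Robot

A 6-joint arm with a two-finger parallel gripper is mounted at the origin on the work surface. World frame = base frame: x ahead of the robot, y to its left, z up, the work surface at z = 0. Lengths are in mm, angles in rad, forces in N, time in s.
With the tool pointing down it reaches from about 275 to 975 mm from the base axis. Payload 8.4 kg.
Tool frame: the origin (TCP) lies midway between the tips of the shut fingers; the grasp point (between the pads) lies 19 mm behind it; z points along the fingers, y is the line along which they close (so a half turn about z gives the same grasp; the last joint's range is limited). The gripper opens to 92 mm and grips with 3 to 60 N. Pads are 20 mm wide; open, the fingers measure 128 mm over their backs; the gripper's body (75 mm by 189 mm) begins 69 mm behind the grasp point.
Start: joints at [-1.153, 0.353, 1.633, -0, 1.155, -0.002], TCP at [254.735, -570.734, 214.583] pointing down, gripper open.
Joint ranges: [-2.63, 2.63], [-0.92, 2.1], [0.06, 2.66], [-1.3, 4.44], [0, 2.69], [-3.02, 3.02]. Speed limits (rad/s): [2.22, 2.22, 2.79, 3.14, 3.14, 3.14].

## Interface

Orientations are given as a unit quaternion [w, x, y, z].
In Python, from plant import * gives the robot as it stands.
- The arm moves only by the shell command python3 -m crank 'ROWS'. ROWS is JSON, a list that holds one entry, the list of rows, each a list of 7 numbers: the shift along the tool's x, y, z in mm, then the turn, a rotation vector about the tool's x, y, z in degrees, then the opening, from 0 (shut) to 1 (fully open). A call has 1 to 20 rows; each row is the pose to reach, as a shift and turn from the pose commanded when the call began, along the tool's axes at that moment; what a row does not reach only later rows make up. A row lasts 1/12 s, in which the tool goes at most 41.7 mm and 7.16 degrees, less where a joint would pass 70% of its speed; a pose out of reach is approached as far as the arm can. A call with a gripper value outside its range is refused whole. The fingers move at their own pace and stop on an object; the grip force is fixed at half the most. Time passes only in rows, so rows that repeat a pose let the fingers close. It gives the time, the measured TCP pose, the force, the opening and the grip force at its end, in the units of the state.
- read_state(): the state, without advancing time (a new reading comes with each control period).
- capture(name): name is "side" or "top"; returns the picture (420x560x3 uint8, red, green, blue); there is no depth.
- calibration(name): a dict with "vertical_fov" (degrees; the focal length in pixels is half the picture's height over the tangent of half this angle, whatever the lens; pixels are square), "cx", "cy" (the principal point, pixels), "rvec" (rotation vector, rad) and "tvec" (3), from world to camera coordinates, as OpenCV has them. Camera axes: x right, y down, z forward; pixel columns grow to the right and rows downward; lengths in mm; the calibration is good to about 2 mm. A picture is of the moment at which its call begins. calibration takes no time and is no camera call.
- finish_job(): hands the job in; it is judged then, once.
The state is a dict: "time": time; "joint_positions": joint angles; "dq": joint speeds; "joint_torque": joint torques, N m; "ee_pos": TCP position; "orientation": TCP orientation; "ft_force": force on the tool from outside, world axes, zero at the start; "torque": the same for the moment, N m; "grip_width": opening from 0.0 (shut) to 1.0 (fully open); "gripper_force": force on a finger pad.
Only numpy, scipy, OpenCV 4.12 (cv2) and the standard library are available. Lean on these libraries where they do the work, as an engineer would, in place of code of your own. Each camera call takes 0.05 s, during which the arm holds its last target. There are 200 camera calls.

## Task

Load the bench tumbler with the dusty heat sinks: first lock it by swinging the red locking arm home into the yellow yoke and passing the pin down through both ears and the arm's eye until its collar sits on the yoke. Then turn the orange cover a quarter turn anticlockwise to unlock it, lift it off and lay it handle up in the middle of the black mat. Put every heat sink on the table into the pot, leave the cover off and the pin in, and do not disturb the other things on the bench.

Things in the scene. Friction and masses are not known exactly. Their poses are not given: they have to be found in the camera images.
- tumbler: Bench tumbler, fixed. Origin on the table under the centre of its blue round pot, z up. Pot 160 mm across outside, 150 inside; inner floor 20 mm, rim 120 mm over the table. Three steel lugs outside below the rim reach 91 mm from the axis (90 to 112 mm high). Grey motor box at x = 115 to 195 mm (85 mm high); yellow lock yoke at x = -30, y = -155 mm.
- pot_rim (a point): Centre of the pot's mouth, at rim height (120 mm over the table); axes as the tumbler's.
- yoke_top (a point): Middle of the hole in the yellow yoke's upper ear, on its top face; axes as the tumbler's. Two level ears, 42 x 42 x 10 mm, tops 100 and 62 mm over the table, each with a vertical 16 mm hole; joined by a web on the -x side, open to +x and -y.
- lock_arm (a joint): Red locking arm, a level bar 12 mm thick (70 to 82 mm over the table) on a vertical hinge, stiff enough to stay where left (0.08 N m). 0 rad = home against its stop, its eye between the yoke's ears, the three holes in line; positive = swung out, away from the pot (anticlockwise from above), up to 1.2.
- lock_hinge (a point): Hinge axis of the locking arm (at tumbler x = 80, y = -155 mm). Frame turns with the arm: the arm runs along its -x; z up.
- lock_peg (a point): The arm's upright black peg, 18 mm diameter, 50 mm out from the hinge axis; the peg stands from 82 to 152 mm over the table. This point is on its axis, 132 mm over the table. Frame turns with the arm.
- lock_eye (a point): Middle of the arm's eye: vertical 17 mm hole, 110 mm from the hinge axis, in a 40 x 40 mm plate 12 mm thick; this point is at mid thickness.
- pin_head (a point): Loose pin, 111 mm long: middle of its red round head (24 mm across, 30 mm tall), z along the pin to the head. 21 mm below this point is the underside of its 28 mm wide, 6 mm thick collar, then a 12 mm shank 75 mm long, its last 10 mm tapered to 6 mm. Starts upright in its rest, collar on the rest's top.
- pin_collar (a point): Middle of the underside of the pin's collar. When the pin is fully home this lies on the yoke's upper ear, at yoke_top, and the tip is 25 mm over the table.
- pin_rest: Fixed wooden block 64 x 64 x 85 mm with a 16 mm vertical through hole in its middle, in which the pin stands; origin under its centre.
- cover_grip (a point): Middle of the black handle (100 along x, 24 along y, 35 mm tall) of the loose orange cover: disc 198 mm across, 10 thick, its underside 27.5 mm below this point, 3 claws 27 mm further down. Starts locked on the pot's rim, x along the tumbler's x, claws under the lugs; turned anticlockwise from above by 50 to 95 degrees (95: stop) it lifts off. It turns easily, stands on its claws, 0.35 kg.
- mat_top (a point): Middle of the black rubber mat (220 x 220 mm, 4 mm thick, fixed), on its top face.
- sink1_mid (a point): A heat sink: finned aluminium block, 60 mm (x) by 40 mm (y) by 35 mm tall (z), about 0.15 kg; this point is its centre. It starts flat on the table with its fins up; two to four of the four are there in a run (None when absent).
- sink2_mid (a point): A heat sink: finned aluminium block, 60 mm (x) by 40 mm (y) by 35 mm tall (z), about 0.15 kg; this point is its centre. It starts flat on the table with its fins up; two to four of the four are there in a run (None when absent).
- sink3_mid (a point): A heat sink: finned aluminium block, 60 mm (x) by 40 mm (y) by 35 mm tall (z), about 0.15 kg; this point is its centre. It starts flat on the table with its fins up; two to four of the four are there in a run (None when absent).
- sink4_mid (a point): A heat sink: finned aluminium block, 60 mm (x) by 40 mm (y) by 35 mm tall (z), about 0.15 kg; this point is its centre. It starts flat on the table with its fins up; two to four of the four are there in a run (None when absent).
- mouse: Bystander, to be left alone: black computer mouse, 100 x 60 x 30 mm.
- mug: Bystander, to be left alone: blue mug, 80 mm across, 90 mm tall.
- driver: Bystander, to be left alone: screwdriver with a yellow handle, about 200 mm long.
There are look-alikes about, which are no part of the job. What is shaped like the part that bears sink1_mid but blue is not meant.

How it is judged (in metres and radians):
On the way, in this order (a step that is already met when the one before it is completed fails the run):
1. the locking arm is home and the pin is fully through both ears and the eye, while the cover is still locked (value of joint lock_arm below 0.08 rad and distance between pin_collar and yoke_top below 0.008 m and angle between pin_head's own z axis and vertical below 0.12 rad and angle between the x axis of cover_grip and the x axis of tumbler, either way round below 0.5 rad and distance between cover_grip and pot_rim below 0.045 m), for 0.2 s.
2. the cover is turned until its claws are clear of the lugs, still on the rim (value of joint lock_arm below 0.08 rad and distance between pin_collar and yoke_top below 0.008 m and angle between pin_head's own z axis and vertical below 0.12 rad and angle between the x axis of cover_grip and the x axis of tumbler, either way round above 0.78 rad and distance between cover_grip and pot_rim below 0.045 m), for 0.1 s.
3. the cover is lifted off (value of joint lock_arm below 0.08 rad and distance between pin_collar and yoke_top below 0.008 m and angle between pin_head's own z axis and vertical below 0.12 rad and distance between cover_grip and pot_rim above 0.08 m), for 0.1 s.
At the end, for the whole second after the job is handed in: Arm home (0.08 rad); pin upright, collar within 8 mm of the yoke's top hole; cover handle up (0.15 rad) standing on the mat within 60 mm of its middle; every heat sink present in the pot, its centre 5 mm or more below the rim (value of joint lock_arm below 0.08 rad and distance between pin_collar and yoke_top below 0.008 m and angle between pin_head's own z axis and vertical below 0.12 rad and horizontal distance between cover_grip and mat_top below 0.06 m and angle between cover_grip's own z axis and vertical below 0.15 rad and height (world z) of cover_grip below 0.075 m and horizontal distance between each of sink1_mid, sink2_mid, sink3_mid, sink4_mid and pot_rim below 0.075 m and z of each of sink1_mid, sink2_mid, sink3_mid, sink4_mid in the frame of pot_rim below -0.005 m); the robot touches nothing.
It fails at once if one of the other things on the bench is moved by more than 30 mm (distance of any of mouse, mug, driver from where it was at the start of the episode above 0.03 m).
Of sink1, sink2, sink3, sink4 only 2 to 4 are there at a start; the rules pass over those that are not, and their reading is None.
At some moment in a run one of sink1, sink2, sink3, sink4 may be knocked a few centimetres aside while the robot is not near it.
It also fails if it takes over 210 s, if anything falls off the work surface, if the arm or the gripper's body presses on something with over 40 N, if the wrist force passes 120 N, or if a joint passes its speed limit or range.

## Working session

There is one attempt and no reset: what is moved stays moved. The work goes in short steps, Python scripts to look and compute and a shell command to move; the robot and the scene stay as the last step left them, time stands still between calls to the robot, and variables do not carry over. Pictures are saved under pics/ and viewed, at most 14 in all, crops included, and the job is handed in when it is done.

```bash
ls; mkdir -p pics
python3 - <<'E'
from plant import *
import cv2
for n in("top","side"):
    im=capture(n); cv2.imwrite(f"pics/{n}0.png",im[...,::-1]); print(n,calibration(n))
print(read_state())
E
```

```text
pics
top {'vertical_fov': 54.37635505913582, 'cx': 274.06468660591673, 'cy': 203.4378847859443, 'rvec': array([ 2.10535056, -2.15523031,  0.19073824]), 'tvec': array([-18.09863187, 568.15944545, 894.66425156])}
side {'vertical_fov': 46.6210165685656, 'cx': 270.79965154454135, 'cy': 209.2187924731389, 'rvec': array([ 0.30584163, -2.77735419,  1.25880481]), 'tvec': array([530.55754046, 181.0549627 , 965.65819086])}
{'time': 0.1, 'joint_positions': array([-1.15337588e+00,  3.53566188e-01,  1.63404175e+00, -7.40205215e-06,
        1.15520115e+00, -2.39732865e-03]), 'dq': array([-2.45546572e-04, -7.23162781e-04, -2.14722233e-03,  5.43974589e-05,
        9.13770795e-04, -1.54195359e-03]), 'joint_torque': array([-3.58176185e-04, -5.94905448e+01, -3.34929228e+01,  6.98813517e-02,
        1.83753757e-02, -3.18881894e-05]), 'ee_pos': array([ 254.5685849 , -570.32820437,  213.95440698]), 'orientation': array([-5.94471442e-04,  9.78049411e-01,  2.08372213e-01, -1.28620685e-04]), 'ft_force': array([0.66122355, 0.6077613 , 0.37404898]), 'torque': array([ 0.04810552, -0.01061417,  0.0224513 ]), 'gripper_force': 0.0, 'grip_width': 1.000316522140425}
```

View pics/top0.png

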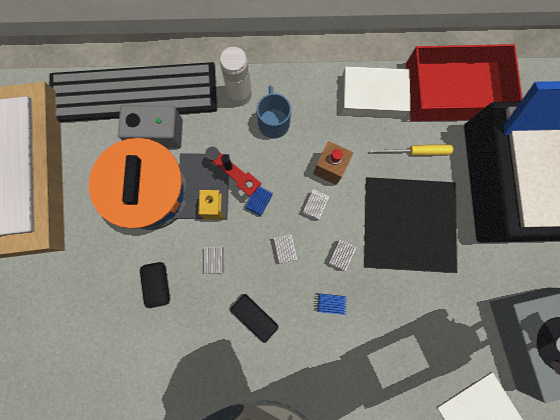

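View pics/side0.png

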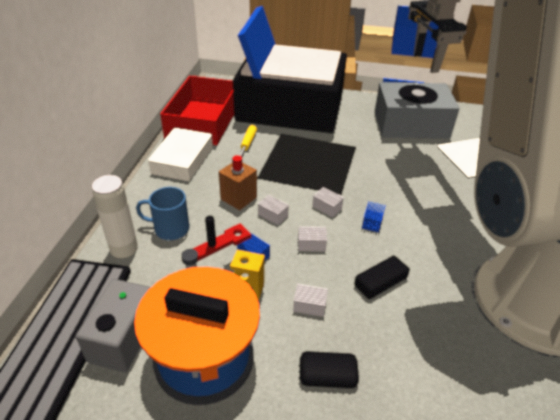

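```bash
cat > h.py <<'E'
from plant import *
import numpy as np, cv2
from scipy.spatial.transform import Rotation as R
def cam(n):
    c=calibration(n); f=210/np.tan(np.radians(c['vertical_fov']/2))
    return np.array([[f,0,c['cx']],[0,f,c['cy']],[0,0,1]]),cv2.Rodrigues(c['rvec'])[0],c['tvec']
def atz(n,uv,z):
    K,Rm,t=cam(n); uv=np.atleast_2d(np.asarray(uv,float))
    d=(np.linalg.inv(K)@np.c_[uv,np.ones(len(uv))].T).T@Rm; o=-Rm.T@t
    return o+d*((z-o[2])/d[:,2])[:,None]
def proj(n,p):
    K,Rm,t=cam(n); return cv2.projectPoints(np.atleast_2d(np.asarray(p,float)),calibration(n)['rvec'],t,K,None)[0][:,0]
def blobs(n,im,lo,hi,amin=40,roi=None):
    m=cv2.inRange(cv2.cvtColor(im,cv2.COLOR_RGB2HSV),lo,hi)
    if roi: 
        k=np.zeros_like(m);k[roi[1]:roi[3],roi[0]:roi[2]]=255;m&=k
    cs,_=cv2.findContours(m,cv2.RETR_EXTERNAL,cv2.CHAIN_APPROX_NONE)
    return [c for c in cs if cv2.contourArea(c)>=amin]
def tool():
    s=read_state(); w,x,y,z=s['orientation']; Q=R.from_quat([x,y,z,w]); return s['ee_pos'],Q,s
def row(target,yaw=None):
    "tool shift (mm) to a world target from measured pose, tool turn so that closing axis y has world angle yaw(deg), tool down"
    p,Q,s=tool(); out=Q.inv().apply(np.array(target)-p)
    rv=np.zeros(3)
    if yaw is not None:
        best=None
        for k in (0,180):
            a=np.radians(yaw+k); y=np.array([np.cos(a),np.sin(a),0]); z=np.array([0,0,-1.]); 
            T=R.from_matrix(np.c_[np.cross(y,z),y,z]); r=(Q.inv()*T).as_rotvec(degrees=True)
            if best is None or np.linalg.norm(r)<np.linalg.norm(best): best=r
        rv=best
    print('shift',out.round(1),'turn',rv.round(2),'q6',s['joint_positions'][5].round(2),'t',s['time'])
E
python3 - <<'E'
from h import *
K,Rm,t=cam("top"); print("cams",-Rm.T@t, [-(b.T@c) for a,b,c in [cam("side")]])
im=cv2.imread("pics/top0.png")[...,::-1].copy(); si=cv2.imread("pics/side0.png")[...,::-1].copy()
def rep(name,cs,z,cm="top"):
    for c in cs:
        w=atz(cm,c[:,0,:],z)[:,:2].astype(np.float32); r=cv2.minAreaRect(w); e=cv2.minEnclosingCircle(w)
        print(name,cm,'px',c[:,0].mean(0).round(),'ctr',np.round(r[0],1),'size',np.round(r[1],1),'ang',round(r[2],1),'circ',np.round(e[0],1),round(e[1],1))
rep('cover',blobs('top',im,(5,180,120),(18,255,255),800),130)
rep('handle',blobs('top',im,(0,0,0),(180,255,60),300,(100,140,170,225)),165)
rep('yoke',blobs('top',im,(22,150,140),(32,255,255),60,(180,180,230,230)),100)
rep('arm',blobs('top',im,(0,170,90),(4,255,255),40,(200,140,270,210)),82)
rep('pin',blobs('top',im,(0,170,60),(4,255,255),10,(310,130,360,190)),121)
rep('mat',blobs('top',im,(0,0,0),(180,255,60),3000,(350,165,470,285)),4)
rep('box',blobs('top',im,(5,100,40),(20,255,220),100,(300,130,360,190)),85)
rep('sink',blobs('top',im,(0,0,140),(180,60,255),80,(190,180,370,280)),35)
rep('dbl',blobs('top',im,(105,150,60),(125,255,255),80,(230,180,370,330)),35)
E
```

```text
cams [402.09669944 -27.1069513  980.37762951] [array([399.0577576 , 706.60478868, 766.9618788 ])]
cover top px [136. 183.] ctr [606.9 264.9] size [195.5 193.6] ang 28.9 circ [605.1 260.9] 102.5
handle top px [131. 180.] ctr [605.1 260. ] size [ 30.6 100.9] ang 87.3 circ [605.3 258.8] 51.7
yoke top px [210. 204.] ctr [565.3 109.9] size [46.5 53.4] ang 88.7 circ [566.5 111.2] 32.7
arm top px [234. 173.] ctr [634.1  54.7] size [117.3  38.6] ang 48.3 circ [633.   54.6] 60.2
pin top px [336. 155.] ctr [ 658.9 -170.4] size [21.3 28. ] ang 69.6 circ [ 659.1 -168.7] 14.5
mat top px [410. 225.] ctr [ 518.2 -357.5] size [219.4 219.5] ang 85.3 circ [ 518.5 -358. ] 152.9
box top px [333. 162.] ctr [ 652.3 -165.3] size [62.9 85.8] ang 62.4 circ [ 654.  -166.3] 50.1
sink top px [280. 232.] ctr [511.  -40.5] size [413. 231.] ang 88.7 circ [508.8 -42.4] 233.0
dbl top px [333. 304.] ctr [ 338.3 -155.9] size [61.  39.7] ang 82.8 circ [ 337.6 -155.2] 35.2
dbl top px [259. 201.] ctr [578.3   5.3] size [40.7 59.8] ang 60.1 circ [577.1   3. ] 33.5
```

Run:
```python
import cv2,numpy as np
a=cv2.imread("pics/top0.png")[130:280,80:380]
cv2.imwrite("pics/crop1.png",cv2.resize(a,(800,400),interpolation=cv2.INTER_CUBIC))
```

```text
(no output)
```

View pics/crop1.png

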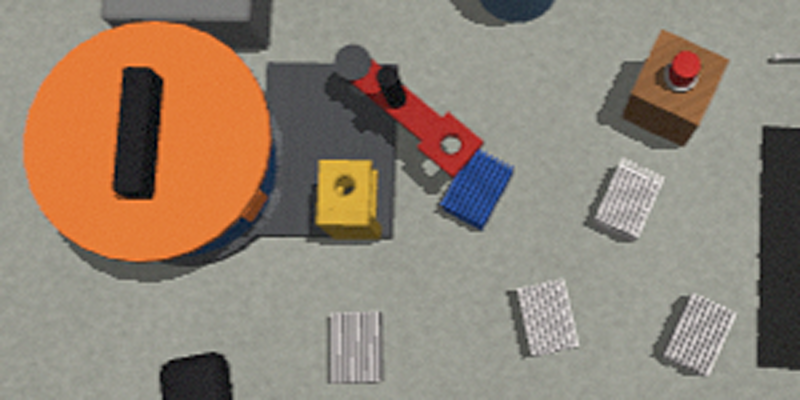

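```bash
cat >> h.py <<'E'
def sinks(im,seeds,thr=175):
    hsv=cv2.cvtColor(im,cv2.COLOR_RGB2HSV); res=[]
    for u,v in seeds:
        m=((hsv[...,2]>thr)).astype(np.uint8)*255; k=np.zeros_like(m); k[v-24:v+25,u-24:u+25]=255; m&=k
        m=cv2.morphologyEx(m,cv2.MORPH_CLOSE,np.ones((3,3),np.uint8))
        cs,_=cv2.findContours(m,cv2.RETR_EXTERNAL,cv2.CHAIN_APPROX_NONE); c=max(cs,key=cv2.contourArea)
        w=atz('top',c[:,0,:],35)[:,:2].astype(np.float32); (c0,sz,a)=cv2.minAreaRect(w)
        if sz[0]<sz[1]: a+=90
        print('sink',(u,v),np.round(c0,1),np.round(sz,1),'long axis deg',round(a%180,1))
E
python3 - <<'E'
from h import *
im=cv2.imread("pics/top0.png")[...,::-1].copy()
hsv=cv2.cvtColor(im,cv2.COLOR_RGB2HSV); print('table V',np.percentile(hsv[280:300,60:120,2],[5,50,95]),'sink V',np.percentile(hsv[255:265,208:218,2],[5,50,95]))
sinks(im,[(316,204),(285,249),(342,255),(213,260)])
c=max(blobs('top',im,(5,180,120),(18,255,255),800,(85,130,183,232)),key=cv2.contourArea)
hull=cv2.convexHull(c); w=atz('top',hull[:,0,:],130)[:,:2].astype(np.float32)
from scipy.optimize import least_squares
f=least_squares(lambda p:np.hypot(w[:,0]-p[0],w[:,1]-p[1])-99,[605,260],loss='soft_l1'); print('pot',f.x,np.abs(f.fun).mean())
pot=f.x
hole=atz('top',[(209.4,199.4)],100)[0]; d=hole[:2]-pot; print('hole',hole,'dist',np.hypot(*d),157.9,'yaw',np.degrees(np.arctan2(d[1],d[0])-np.arctan2(-155,-30))%360)
for nm,px,z in (('eye',(249.9,184.4),82),('hinge',(212.4,153.3),90),('pinhead',(336.5,154.4),121)): print(nm,atz('top',[px],z)[0])
c=max(blobs('top',im,(0,0,0),(180,255,60),300,(100,140,170,225)),key=cv2.contourArea)
print('handle rect at 165/130',cv2.minAreaRect(atz('top',c[:,0],165)[:,:2].astype(np.float32)))
# box corners of rest top
for p in ((662,30),(728,62),(689,122),(632,90)): print(atz('top',[(80+p[0]/2.667,130+p[1]/2.667)],85)[0].round(1))
E
```

```text
table V [148. 154. 159.] sink V [137.   157.   175.15]
sink (316, 204) [ 568.2 -129.6] [42.2 59.5] long axis deg 154.0
sink (285, 249) [465.1 -54.5] [59.1 41.6] long axis deg 10.8
sink (342, 255) [ 446.9 -186. ] [41.2 58.3] long axis deg 152.6
sink (213, 260) [429.1 104.7] [22.9 29.6] long axis deg 180.0
pot [606.97199089 263.87023599] 1.3175706876476754
hole [571.00903489 110.26388532 100.        ] dist 157.76008738007775 157.9 yaw 357.7770770339237
eye [606.69516742  22.10110043  82.        ]
hinge [678.87986583 105.49375492  90.        ]
pinhead [ 660.4376245  -169.80243542  121.        ]
handle rect at 165/130 ((605.1288452148438, 259.9854736328125), (30.561071395874023, 100.86396789550781), 87.3265151977539)
[ 702.9 -158.4   85. ]
[ 673.1 -213.4   85. ]
[ 621.3 -177.4   85. ]
[ 650.4 -130.5   85. ]
```

Run:
```python
from h import *
row((647,68,220),113)
```

```text
shift [ 618.5 -423.    -5.5] turn [-0.07  0.    1.05] q6 -0.0 t 0.1
```

```bash
python3 -m crank '[[[618,-423,-6,0,0,1,1],[618,-423,-6,0,0,1,1],[618,-423,-6,0,0,1,1],[618,-423,-6,0,0,1,1],[618,-423,-6,0,0,1,1],[618,-423,-6,0,0,1,1],[618,-423,-6,0,0,1,1],[618,-423,-6,0,0,1,1],[618,-423,-6,0,0,1,1],[618,-423,-6,0,0,1,1],[618,-423,-6,0,0,1,1],[618,-423,-6,0,0,1,1],[618,-423,-6,0,0,1,1],[618,-423,-6,0,0,1,1],[618,-423,-6,0,0,1,1],[618,-423,-6,0,0,1,1],[618,-423,-6,0,0,1,1],[618,-423,-6,0,0,1,1],[618,-423,-6,0,0,1,1],[618,-423,-6,0,0,1,1]]]'
python3 - <<'E'
from h import *
row((647,68,220),113)
E
```

```text
time: 1.77
ee_pos: [646.9, 69.3, 219.7]
orientation: [-0.0, 0.98, 0.201, -0.001]
ft_force: [0.2, -0.6, -0.1]
grip_width: 1.002
gripper_force: 0.0
shift [-0.5  1.2 -0.3] turn [-0.02  0.06  0.22] q6 1.27 t 1.7667
```

```bash
python3 -m crank '[[[0,1,35,0,0,0,1],[0,1,70,0,0,0,1],[0,1,107,0,0,0,1],[0,1,107,0,0,0,1],[0,1,107,0,0,0,0],[0,1,107,0,0,0,0],[0,1,107,0,0,0,0],[0,1,107,0,0,0,0],[0,1,107,0,0,0,0],[0,1,107,0,0,0,0],[0,1,107,0,0,0,0],[0,1,107,0,0,0,0]]]'
python3 - <<'E'
from h import *
p,Q,s=tool(); H=np.array([680,105.5]); v=p[:2]-H; a=np.degrees(np.arctan2(v[1],v[0])); print(a%360,np.hypot(*v))
for b in (220,212,204,196,188,180,175):
    q=H+50*np.array([np.cos(np.radians(b)),np.sin(np.radians(b))]); print(b,Q.inv().apply([*(q-p[:2]),0]).round(1))
E
```

```text
time: 2.77
ee_pos: [647.2, 66.6, 113.9]
orientation: [0.0, 0.98, 0.2, 0.0]
ft_force: [0.6, 0.8, 0.3]
grip_width: 0.441
gripper_force: 0.0
229.8576845435182 50.91318208565701
220 [-2.4 -8.4 -0. ]
212 [ -3.9 -15.2  -0. ]
204 [ -4.5 -22.1  -0. ]
196 [ -4.2 -29.1  -0. ]
188 [ -2.8 -35.9  -0. ]
180 [ -0.6 -42.5  -0. ]
175 [  1.3 -46.5  -0. ]
```

```bash
python3 -m crank '[[[0,0,0,0,0,0,0],[0,0,0,0,0,0,0],[0,0,0,0,0,0,0],[0,0,0,0,0,0,0],[0,0,0,0,0,0,0],[0,0,0,0,0,0,0],[0,0,0,0,0,0,0],[0,0,0,0,0,0,0]]]'
python3 -m crank '[[[-1,-4,0,0,0,0,0],[-2.4,-8.4,0,0,0,0,0],[-3.9,-15.2,0,0,0,0,0],[-4.5,-22,0,0,0,0,0],[-4.2,-29,0,0,0,0,0],[-2.8,-36,0,0,0,0,0],[-1.6,-39,0,0,0,0,0],[-0.6,-42.5,0,0,0,0,0],[-0.6,-42.5,0,0,0,0,0],[0,-44,0,0,0,0,0],[0,-44,0,0,0,0,0]]]'
```

```text
time: 3.43
ee_pos: [647.3, 66.9, 113.6]
orientation: [-0.0, 0.98, 0.2, 0.0]
ft_force: [1.9, 5.0, -2.2]
grip_width: 0.188
gripper_force: 30.0
time: 4.35
ee_pos: [627.9, 104.7, 113.2]
orientation: [0.001, 0.98, 0.2, -0.002]
ft_force: [-2.7, -6.7, 2.5]
grip_width: 0.188
gripper_force: 30.0
```

```bash
python3 -m crank '[[[0.5,-2,0,0,0,0,0],[0.5,-2,0,0,0,0,0],[1,-4,0,0,0,0,0],[1,-4,0,0,0,0,0],[1,-4,0,0,0,0,0]]]'
python3 - <<'E'
from h import *
im=capture("top"); cv2.imwrite("pics/t1.png",cv2.resize(im[120:270,150:370,::-1],(800,545),interpolation=cv2.INTER_CUBIC))
E
```

```text
time: 4.77
ee_pos: [627.3, 108.0, 113.2]
orientation: [0.002, 0.98, 0.2, -0.002]
ft_force: [-3.9, -11.9, 2.2]
grip_width: 0.19
gripper_force: 30.0
```

View pics/t1.png

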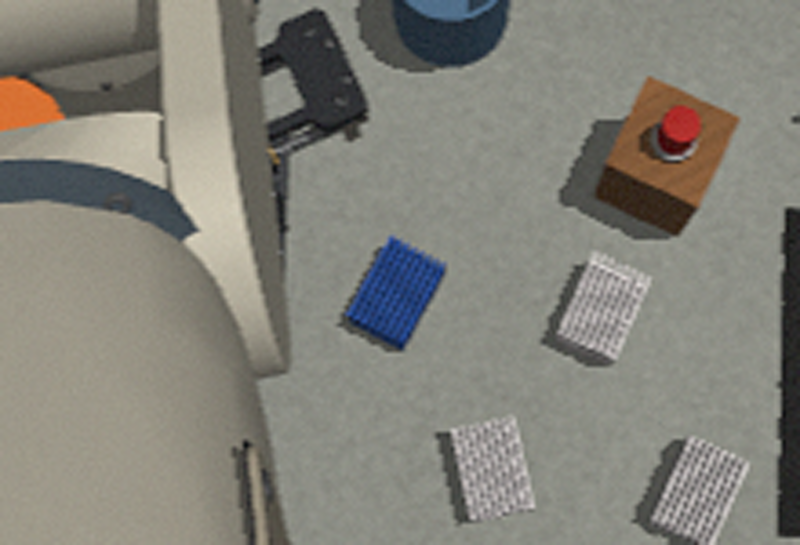

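```bash
python3 -m crank '[[[0,0,0,0,0,0,1],[0,0,0,0,0,0,1],[0,0,0,0,0,0,1],[0,0,0,0,0,0,1],[0,0,0,0,0,0,1],[0,0,0,0,0,0,1],[0,0,-40,0,0,0,1],[0,0,-80,0,0,0,1],[0,0,-110,0,0,0,1],[0,0,-110,0,0,0,1]]]'
python3 - <<'E'
from h import *
row((661,-170.5,220),113)
E
```

```text
time: 5.65
ee_pos: [632.7, 111.8, 230.8]
orientation: [0.0, 0.98, 0.2, 0.005]
ft_force: [1.0, 1.0, -0.5]
grip_width: 0.891
gripper_force: 0.0
shift [-84.7 270.8  10.6] turn [ 0.13 -0.58  0.06] q6 1.34 t 5.65
```

```bash
python3 -m crank '[[[-84.7,270.8,10,0,0,0,1],[-84.7,270.8,10,0,0,0,1],[-84.7,270.8,10,0,0,0,1],[-84.7,270.8,10,0,0,0,1],[-84.7,270.8,10,0,0,0,1],[-84.7,270.8,10,0,0,0,1],[-84.7,270.8,10,0,0,0,1],[-84.7,270.8,10,0,0,0,1],[-84.7,270.8,10,0,0,0,1],[-84.7,270.8,10,0,0,0,1],[-84.7,270.8,10,0,0,0,1]]]'
python3 - <<'E'
from h import *
row((661,-170.5,220),113)
im=capture("top"); si=capture("side")
a=cv2.resize(im[130:240,120:280,::-1],(800,550),interpolation=cv2.INTER_CUBIC)
cv2.imwrite("pics/t2.png",a); cv2.imwrite("pics/t2full.png",im[...,::-1])
cv2.imwrite("pics/s2.png",si[...,::-1]);cv2.imwrite("pics/s2c.png",cv2.resize(si[130:310,130:370,::-1],(800,600),interpolation=cv2.INTER_CUBIC))
E
```

```text
time: 6.57
ee_pos: [657.2, -169.9, 213.4]
orientation: [-0.0, 0.98, 0.2, -0.0]
ft_force: [-0.8, 0.2, -0.1]
grip_width: 0.997
gripper_force: 0.0
shift [ 3.3  2.  -6.6] turn [-0.04  0.01  0.11] q6 0.91 t 6.5667
```

View pics/t2.png

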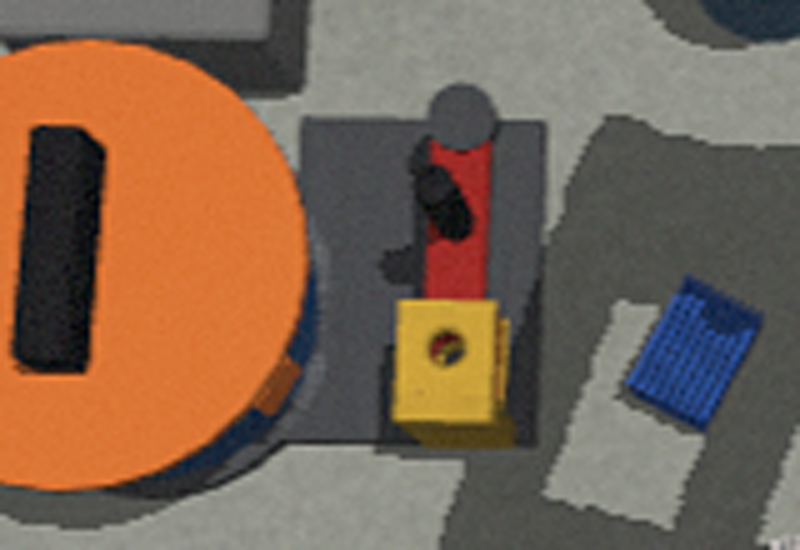

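View pics/s2c.png

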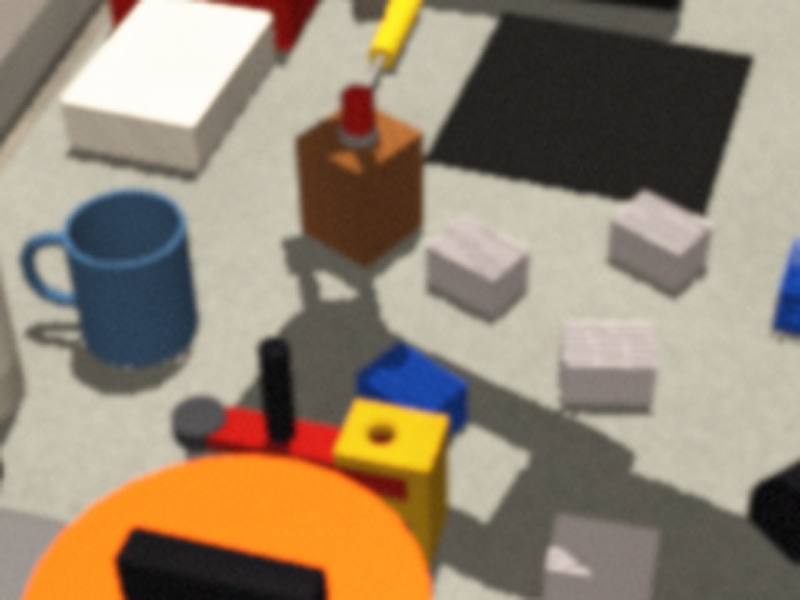

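Run:
```python
from h import *
print('hole top/side',atz('top',[(209.4,199.6)],100)[0],atz('side',[(244.6,259.9)],100)[0])
print('head top/side',atz('top',[(337.3,153.9)],121)[0],atz('side',[(237.1,157.6)],121)[0])
print('box',[atz('side',[(130+.3*x,130+.3*y)],85)[0].round(1) for x,y in((297,143),(423,134),(365,172))])
print('pxsize top',proj('top',[(661,-170,91)]),proj('side',[(661,-170,91)]))
```

```text
hole top/side [570.5630449  110.26198913 100.        ] [569.30115066 113.13698255 100.        ]
head top/side [ 661.52836736 -171.60478158  121.        ] [ 660.06185736 -170.22330514  121.        ]
box [array([ 699.1, -150.8,   85. ]), array([ 616.4, -180.8,   85. ]), array([ 644.8, -130. ,   85. ])]
pxsize top [[334.56828846 158.06089351]] [[237.1166986  168.21551513]]
```

```bash
python3 -m crank '[[[3,2.5,40,0,0,0,1],[3,2.5,80,0,0,0,0.6],[3,2.5,100,0,0,0,0.6],[3,2.5,118,0,0,0,0.6],[3,2.5,118,0,0,0,0.6],[3,2.5,118,0,0,0,0.6]]]'
python3 - <<'E'
from h import *
row((661,-171,95),113)
E
```

```text
time: 7.17
ee_pos: [660.7, -171.3, 95.1]
orientation: [-0.0, 0.98, 0.2, -0.001]
ft_force: [0.1, 0.1, 0.2]
grip_width: 0.661
gripper_force: 0.0
shift [ 0.4 -0.2  0.1] turn [-0.06  0.07  0.12] q6 0.91 t 7.1667
```

```bash
python3 -m crank '[[[0,0,0,0,0,0,0],[0,0,0,0,0,0,0],[0,0,0,0,0,0,0],[0,0,0,0,0,0,0],[0,0,0,0,0,0,0],[0,0,0,0,0,0,0],[0,0,0,0,0,0,0],[0,0,0,0,0,0,0],[0,0,0,0,0,0,0],[0,0,0,0,0,0,0],[0,0,0,0,0,0,0],[0,0,0,0,0,0,0]]]'
python3 -m crank '[[[0,0,-20,0,0,0,0],[0,0,-40,0,0,0,0],[0,0,-70,0,0,0,0],[0,0,-100,0,0,0,0],[0,0,-120,0,0,0,0],[0,0,-120,0,0,0,0],[0,0,-120,0,0,0,0]]]'
python3 - <<'E'
from h import *
row((570,110.5,215),113)
si=capture("side");cv2.imwrite("pics/s3.png",cv2.resize(si[60:240,130:370,::-1],(800,600),interpolation=cv2.INTER_CUBIC))
E
```

```text
time: 8.17
ee_pos: [661.3, -172.5, 96.2]
orientation: [0.0, 0.98, 0.2, 0.0]
ft_force: [-1.8, 0.6, 5.0]
grip_width: 0.253
gripper_force: 30.0
time: 8.75
ee_pos: [661.4, -172.6, 216.2]
orientation: [0.0, 0.98, 0.2, 0.001]
ft_force: [-0.0, -0.5, -1.5]
grip_width: 0.254
gripper_force: 30.0
shift [  26.7 -296.3    0.9] turn [ 0.07 -0.08  0.05] q6 0.91 t 8.75
```

View pics/s3.png

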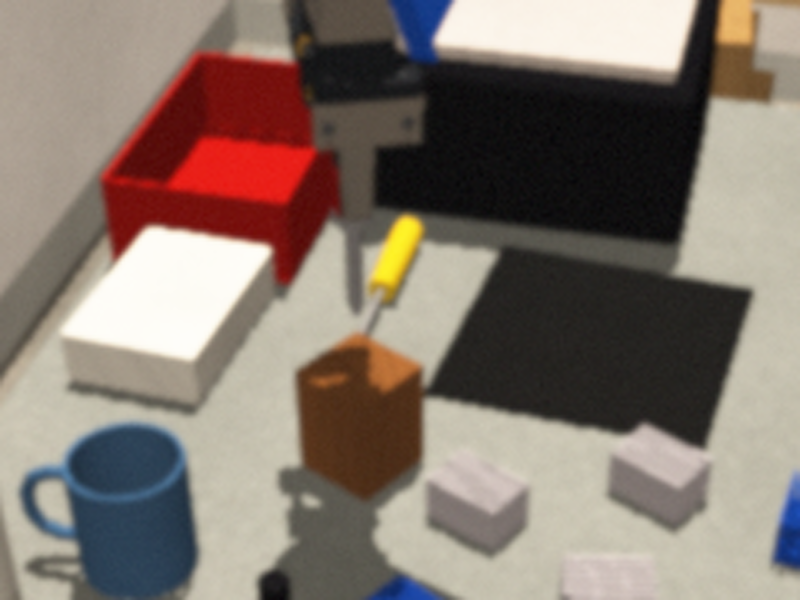

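```bash
python3 -m crank '[[[26.5,-296,0,0,0,0,0],[26.5,-296,0,0,0,0,0],[26.5,-296,0,0,0,0,0],[26.5,-296,0,0,0,0,0],[26.5,-296,0,0,0,0,0],[26.5,-296,0,0,0,0,0],[26.5,-296,0,0,0,0,0],[26.5,-296,0,0,0,0,0],[26.5,-296,0,0,0,0,0],[26.5,-296,0,0,0,0,0],[26.5,-296,14,0,0,0,0],[26.5,-296,14,0,0,0,0],[26.5,-296,14,0,0,0,0]]]'
python3 - <<'E'
from h import *
row((570.4,110,196),113)
si=capture("side");cv2.imwrite("pics/s4.png",cv2.resize(si[180:300,170:330,::-1],(800,600),interpolation=cv2.INTER_CUBIC))
p,Q,s=tool()
for d in (86,80,50): print(proj('side',[(p[0],p[1],p[2]-d)]))
E
```

```text
time: 9.88
ee_pos: [569.1, 108.7, 200.4]
orientation: [0.0, 0.98, 0.199, -0.001]
ft_force: [0.4, -1.1, -1.3]
grip_width: 0.251
gripper_force: 30.0
shift [ 1.7 -0.7  4.4] turn [-0.01  0.15 -0.04] q6 1.36 t 9.8833
[[244.85404022 252.61907561]]
[[244.7787074  250.34926241]]
[[244.39177963 238.69094639]]
```

View pics/s4.png

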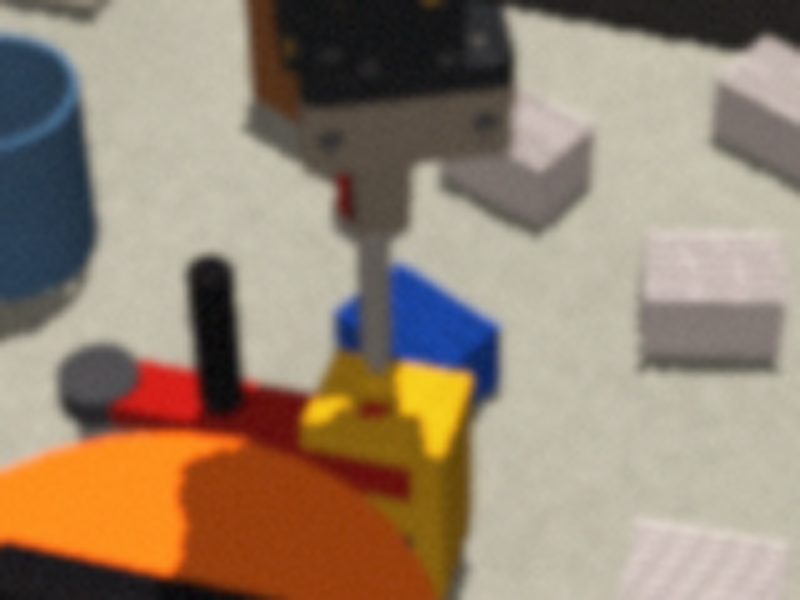

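```bash
python3 -m crank '[[[2.1,0,0,0,0,0,0],[2.1,0,0,0,0,0,0],[2.1,0,7,0,0,0,0],[2.1,0,14,0,0,0,0],[2.1,0,20,0,0,0,0],[2.1,0,26,0,0,0,0],[2.1,0,26,0,0,0,0]]]'
python3 - <<'E'
from h import *
row((570.4,110,196),113)
E
```

```text
time: 10.52
ee_pos: [570.4, 111.0, 173.8]
orientation: [-0.0, 0.98, 0.2, -0.001]
ft_force: [-0.5, 0.6, -1.4]
grip_width: 0.252
gripper_force: 30.0
shift [ -0.5   0.9 -22.2] turn [-0.03  0.14  0.06] q6 1.36 t 10.5167
```

```bash
python3 -m crank '[[[0,0,4,0,0,0,0],[0,0,8,0,0,0,0],[0,0,12,0,0,0,0],[0,0,16,0,0,0,0],[0,0,20,0,0,0,0],[0,0,20,0,0,0,0]]]' && python3 -m crank '[[[0,0,4,0,0,0,0],[0,0,8,0,0,0,0],[0,0,12,0,0,0,0],[0,0,12,0,0,0,0]]]'
```

```text
time: 11.02
ee_pos: [571.0, 111.1, 154.6]
orientation: [-0.0, 0.98, 0.2, -0.001]
ft_force: [-0.5, 0.4, -1.3]
grip_width: 0.254
gripper_force: 30.0
time: 11.35
ee_pos: [570.9, 111.0, 142.7]
orientation: [-0.0, 0.98, 0.2, -0.001]
ft_force: [0.3, 0.2, -2.3]
grip_width: 0.256
gripper_force: 30.0
```

Through the eye; now the lower ear.

```bash
python3 -m crank '[[[0,0,4,0,0,0,0],[0,0,8,0,0,0,0],[0,0,12,0,0,0,0],[0,0,16,0,0,0,0],[0,0,16,0,0,0,0]]]' && python3 -m crank '[[[0,0,4,0,0,0,0],[0,0,8,0,0,0,0],[0,0,12,0,0,0,0],[0,0,13,0,0,0,0],[0,0,13,0,0,0,0]]]'
```

```text
time: 11.77
ee_pos: [570.9, 111.0, 126.6]
orientation: [-0.0, 0.98, 0.2, -0.001]
ft_force: [0.9, 0.6, -0.1]
grip_width: 0.248
gripper_force: 30.0
time: 12.18
ee_pos: [571.1, 111.1, 114.1]
orientation: [-0.0, 0.98, 0.2, -0.0]
ft_force: [1.1, -0.2, -1.7]
grip_width: 0.253
gripper_force: 30.0
```

```bash
python3 -m crank '[[[0,0,2,0,0,0,0],[0,0,3.5,0,0,0,0],[0,0,3.5,0,0,0,0],[0,0,3.5,0,0,0,0]]]' && python3 -m crank '[[[0,0,0,0,0,0,0.6],[0,0,0,0,0,0,0.6],[0,0,0,0,0,0,0.6],[0,0,0,0,0,0,0.6],[0,0,0,0,0,0,0.6],[0,0,0,0,0,0,0.6],[0,0,-30,0,0,0,0.6],[0,0,-60,0,0,0,0.6],[0,0,-90,0,0,0,0.6],[0,0,-110,0,0,0,0.6],[0,0,-110,0,0,0,1]]]'
python3 - <<'E'
from h import *
si=capture("side");cv2.imwrite("pics/s5.png",cv2.resize(si[200:400,130:370,::-1],(720,600),interpolation=cv2.INTER_CUBIC))
p,Q,s=tool(); v=proj('side',[(570.5,110.5,z) for z in (100,106,136)]); print(v, (v-[130,200])*3)
row((606,263,240),87.5)
E
```

```text
time: 12.52
ee_pos: [571.6, 111.2, 111.2]
orientation: [-0.0, 0.98, 0.2, 0.0]
ft_force: [0.7, 0.4, -0.4]
grip_width: 0.254
gripper_force: 30.0
time: 13.43
ee_pos: [574.0, 111.6, 225.9]
orientation: [0.0, 0.98, 0.2, 0.004]
ft_force: [1.0, -0.9, 0.1]
grip_width: 0.653
gripper_force: 0.0
[[244.33186765 258.77137273]
 [244.2549887  256.55119332]
 [243.8602262  245.15088607]] [[342.99560294 176.3141182 ]
 [342.7649661  169.65357997]
 [341.58067859 135.45265822]]
shift [  89.9 -126.5  -16.3] turn [-0.   -0.26 25.55] q6 1.36 t 13.4833
```

View pics/s5.png

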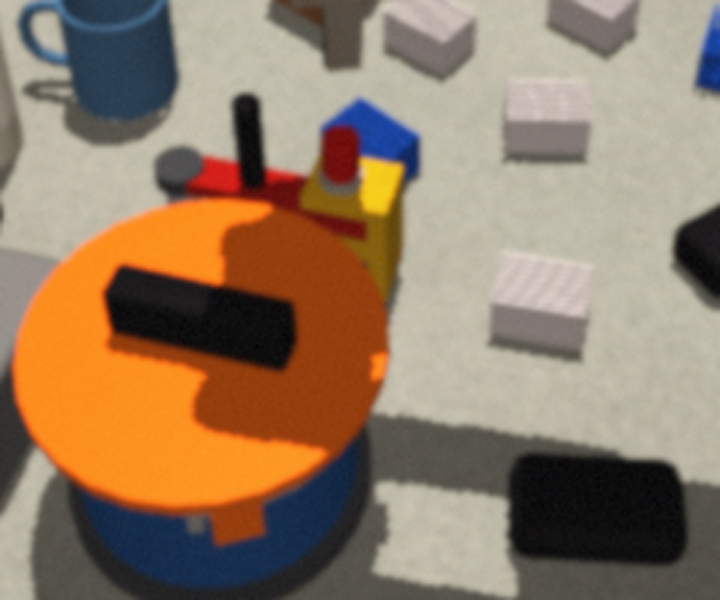

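```bash
python3 -m crank '[[[90,-126.5,-16,0,0,25.5,1],[90,-126.5,-16,0,0,25.5,1],[90,-126.5,-16,0,0,25.5,1],[90,-126.5,-16,0,0,25.5,1],[90,-126.5,-16,0,0,25.5,1],[90,-126.5,-16,0,0,25.5,1],[90,-126.5,-16,0,0,25.5,1],[90,-126.5,-16,0,0,25.5,1]]]'
python3 - <<'E'
from h import *
row((606.5,263.6,136),87.7)
E
```

```text
time: 14.15
ee_pos: [604.1, 261.3, 236.0]
orientation: [0.001, 1.0, -0.021, -0.001]
ft_force: [0.9, -0.5, 0.6]
grip_width: 0.997
gripper_force: 0.0
shift [  2.5  -2.5 100. ] turn [ 0.07  0.1  -0.14] q6 2.02 t 14.15
```

```bash
python3 -m crank '[[[2.5,-2.5,40,0,0,0,1],[2.5,-2.5,75,0,0,0,1],[2.5,-2.5,99,0,0,0,1],[2.5,-2.5,99,0,0,0,1],[2.5,-2.5,99,0,0,0,0],[2.5,-2.5,99,0,0,0,0],[2.5,-2.5,99,0,0,0,0],[2.5,-2.5,99,0,0,0,0],[2.5,-2.5,99,0,0,0,0],[2.5,-2.5,99,0,0,0,0],[2.5,-2.5,99,0,0,0,0],[2.5,-2.5,99,0,0,0,0],[2.5,-2.5,99,0,0,0,0],[2.5,-2.5,99,0,0,0,0],[2.5,-2.5,99,0,0,0,0],[2.5,-2.5,99,0,0,0,0],[2.5,-2.5,99,0,0,0,0],[2.5,-2.5,99,0,0,0,0],[2.5,-2.5,99,0,0,0,0]]]'
```

```text
time: 15.73
ee_pos: [607.3, 265.3, 138.1]
orientation: [-0.0, 1.0, -0.021, -0.0]
ft_force: [-0.8, 0.5, 0.3]
grip_width: 0.259
gripper_force: 30.0
```

```bash
python3 -m crank '[[[0,0,0,0,0,-5,0],[0,0,0,0,0,-10,0],[0,0,0,0,0,-16,0],[0,0,0,0,0,-22,0],[0,0,0,0,0,-28,0],[0,0,0,0,0,-34,0],[0,0,0,0,0,-40,0],[0,0,0,0,0,-40,0]]]' && python3 -m crank '[[[0,0,0,0,0,-6,0],[0,0,0,0,0,-12,0],[0,0,0,0,0,-18,0],[0,0,0,0,0,-24,0],[0,0,0,0,0,-30,0],[0,0,0,0,0,-36,0],[0,0,0,0,0,-40,0],[0,0,0,0,0,-40,0],[0,0,0,0,0,-40,0]]]'
python3 - <<'E'
from h import *
row((606.5,263.6,136),166.7)
E
```

```text
time: 16.4
ee_pos: [607.3, 265.1, 138.0]
orientation: [0.0, 0.946, 0.324, -0.0]
ft_force: [0.4, 0.2, 0.8]
grip_width: 0.258
gripper_force: 30.0
time: 17.15
ee_pos: [607.3, 265.1, 138.0]
orientation: [0.0, 0.781, 0.625, -0.0]
ft_force: [-0.3, -0.1, -1.3]
grip_width: 0.257
gripper_force: 30.0
shift [-1.6 -0.5  2. ] turn [0.   0.01 0.6 ] q6 0.63 t 17.15
```

```bash
python3 -m crank '[[[0,0,-5,0,0,0,0],[0,0,-15,0,0,0,0],[0,0,-30,0,0,0,0],[0,0,-50,0,0,0,0],[0,0,-80,0,0,0,0],[0,0,-110,0,0,0,0],[0,0,-150,0,0,0,0],[0,0,-150,0,0,0,0],[0,0,-150,0,0,0,0]]]'
python3 - <<'E'
from h import *
row((518.3,-357.6,288),166.7)
E
```

```text
time: 17.9
ee_pos: [608.6, 265.7, 291.6]
orientation: [0.001, 0.78, 0.626, 0.003]
ft_force: [0.1, -0.9, -4.0]
grip_width: 0.258
gripper_force: 30.0
shift [-628.1   47.2    1.8] turn [ 0.26 -0.19  0.76] q6 0.63 t 17.9
```

```bash
python3 -m crank '[[[-20,1.5,0,0,0,0,0],[-55,4,0,0,0,0,0],[-90,6.8,0,0,0,0,0],[-125,9.4,0,0,0,0,0],[-160,12,0,0,0,0,0],[-195,14.7,0,0,0,0,0],[-230,17.3,0,0,0,0,0],[-265,20,0,0,0,0,0],[-300,22.5,0,0,0,0,0],[-335,25,0,0,0,0,0],[-370,28,0,0,0,0,0],[-405,30.4,0,0,0,0,0],[-440,33,0,0,0,0,0],[-475,35.7,0,0,0,0,0],[-510,38.3,0,0,0,0,0],[-545,41,0,0,0,0,0],[-580,43.6,0,0,0,0,0],[-610,45.8,0,0,0,0,0],[-628,47.2,0,0,0,0,0],[-628,47.2,0,0,0,0,0]]]'
python3 - <<'E'
from h import *
row((518.3,-357.6,50),166.7)
im=capture("top");cv2.imwrite("pics/t6.png",im[...,::-1])
E
```

```text
time: 19.57
ee_pos: [516.3, -361.3, 286.1]
orientation: [-0.001, 0.781, 0.625, -0.001]
ft_force: [0.2, 0.7, -2.7]
grip_width: 0.258
gripper_force: 30.0
shift [  4.1   1.8 236.1] turn [-0.16  0.02  0.62] q6 -0.39 t 19.5667
```

View pics/t6.png

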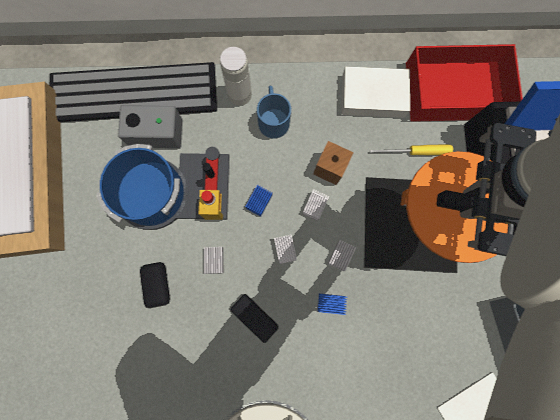

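```bash
python3 -m crank '[[[4,2,35,0,0,0,0],[4,2,70,0,0,0,0],[4,2,105,0,0,0,0],[4,2,140,0,0,0,0],[4,2,175,0,0,0,0],[4,2,205,0,0,0,0],[4,2,222,0,0,0,0],[4,2,228,0,0,0,0],[4,2,232,0,0,0,0],[4,2,234,0,0,0,0],[4,2,234,0,0,0,0]]]'
```

```text
time: 20.53
ee_pos: [521.5, -354.7, 54.9]
orientation: [0.001, 0.78, 0.626, 0.0]
ft_force: [0.6, -0.4, -2.7]
grip_width: 0.263
gripper_force: 30.0
```

```bash
python3 -m crank '[[[0,0,2,0,0,0,0],[0,0,3,0,0,0,0],[0,0,4,0,0,0,0],[0,0,5,0,0,0,0],[0,0,5,0,0,0,0],[0,0,5,0,0,0,0]]]'
```

```text
time: 21.03
ee_pos: [520.8, -354.8, 49.2]
orientation: [0.0, 0.78, 0.626, 0.0]
ft_force: [0.1, 0.1, -3.1]
grip_width: 0.261
gripper_force: 30.0
```

```bash
python3 -m crank '[[[0,0,1,0,0,0,0],[0,0,2,0,0,0,0],[0,0,2,0,0,0,0],[0,0,2,0,0,0,0]]]'
```

```text
time: 21.37
ee_pos: [521.0, -354.9, 49.0]
orientation: [0.0, 0.78, 0.626, 0.0]
ft_force: [-5.4, 3.0, 14.9]
grip_width: 0.26
gripper_force: 30.0
```

Seated on the mat (reaction now +15 N). Release and rise, then remeasure the sinks.

```bash
python3 -m crank '[[[0,0,-1,0,0,0,1],[0,0,-1,0,0,0,1],[0,0,-1,0,0,0,1],[0,0,-1,0,0,0,1],[0,0,-1,0,0,0,1],[0,0,-1,0,0,0,1],[0,0,-1,0,0,0,1],[0,0,-40,0,0,0,1],[0,0,-80,0,0,0,1],[0,0,-120,0,0,0,1],[0,0,-150,0,0,0,1],[0,0,-150,0,0,0,1]]]'
python3 - <<'E'
from h import *
im=capture("top");cv2.imwrite("pics/t7.png",im[...,::-1])
sinks(im,[(316,204),(285,249),(342,255),(213,260)])
sinks(im,[(316,204),(285,249),(342,255),(213,260)],160)
E
```

```text
time: 22.37
ee_pos: [523.9, -356.9, 204.2]
orientation: [0.005, 0.78, 0.626, 0.002]
ft_force: [1.4, 0.2, 0.8]
grip_width: 1.002
gripper_force: 0.0
sink (316, 204) [ 568.7 -128.5] [42.  57.9] long axis deg 151.4
sink (285, 249) [465.7 -54.2] [58.1 41.4] long axis deg 10.8
sink (342, 255) [ 446.2 -175.9] [23.4 45.5] long axis deg 150.8
sink (213, 260) [443.9 112.8] [39.2 59.1] long axis deg 180.0
sink (316, 204) [ 567.  -130.5] [113.9 114.8] long axis deg 178.2
sink (285, 249) [488.3 -44.1] [94.8 58.1] long axis deg 27.4
sink (342, 255) [ 444.1 -143.3] [27.7 88.8] long axis deg 177.6
sink (213, 260) [442.5 112.1] [112.8 109.1] long axis deg 88.7
```

View pics/t7.png

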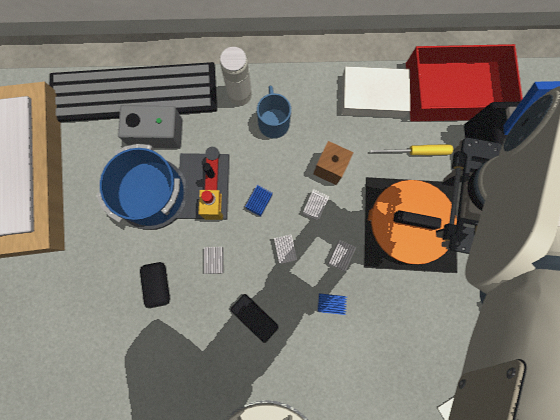

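Run:
```python
from h import *
row((444,112.8,200),90)
```

```text
shift [ 440.8 -178.    -1.3] turn [ 0.41 -0.12 77.55] q6 -0.38 t 22.4167
```

```bash
python3 -m crank '[[[37,-15,0,0,0,6,1],[74,-30,0,0,0,12,1],[111,-45,0,0,0,18,1],[147,-59,0,0,0,24,1],[184,-74,0,0,0,30,1],[220,-89,0,0,0,36,1],[257,-104,0,0,0,42,1],[294,-119,0,0,0,48,1],[330,-133,0,0,0,54,1],[367,-148,0,0,0,60,1],[404,-163,0,0,0,66,1],[441,-178,0,0,0,72,1],[441,-178,0,0,0,77.5,1],[441,-178,0,0,0,77.5,1],[441,-178,0,0,0,77.5,1],[441,-178,0,0,0,77.5,1]]]'
python3 - <<'E'
from h import *
row((444,112.8,6),90)
E
```

```text
time: 23.75
ee_pos: [441.8, 113.4, 196.4]
orientation: [0.0, 1.0, 0.002, -0.001]
ft_force: [-0.0, -0.4, -0.1]
grip_width: 1.0
gripper_force: 0.0
shift [  2.4   0.5 190.4] turn [0.04 0.07 0.25] q6 1.81 t 23.75
```

```bash
python3 -m crank '[[[2.4,0.5,40,0,0,0,1],[2.4,0.5,80,0,0,0,1],[2.4,0.5,120,0,0,0,1],[2.4,0.5,155,0,0,0,1],[2.4,0.5,180,0,0,0,1],[2.4,0.5,190,0,0,0,1],[2.4,0.5,190,0,0,0,1],[2.4,0.5,190,0,0,0,0],[2.4,0.5,190,0,0,0,0],[2.4,0.5,190,0,0,0,0],[2.4,0.5,190,0,0,0,0],[2.4,0.5,190,0,0,0,0],[2.4,0.5,190,0,0,0,0],[2.4,0.5,190,0,0,0,0],[2.4,0.5,190,0,0,0,0],[2.4,0.5,190,0,0,0,0],[2.4,0.5,190,0,0,0,0],[2.4,0.5,190,0,0,0,0],[2.4,0.5,190,0,0,0,0]]]' && python3 -m crank '[[[0,0,-30,0,0,0,0],[0,0,-70,0,0,0,0],[0,0,-110,0,0,0,0],[0,0,-150,0,0,0,0],[0,0,-190,0,0,0,0],[0,0,-190,0,0,0,0]]]'
python3 - <<'E'
from h import *
row((607,236,190),90)
E
```

```text
time: 25.33
ee_pos: [444.6, 113.7, 7.3]
orientation: [0.0, 1.0, 0.001, 0.0]
ft_force: [-1.2, -0.4, 5.8]
grip_width: 0.433
gripper_force: 30.0
time: 25.83
ee_pos: [448.4, 114.8, 204.0]
orientation: [-0.001, 1.0, 0.0, 0.005]
ft_force: [1.7, 0.7, -1.9]
grip_width: 0.435
gripper_force: 30.0
shift [ 158.6 -121.    16. ] turn [-0.16 -0.6   0.05] q6 1.82 t 25.8333
```

```bash
python3 -m crank '[[[32,-24,16,0,0,0,0],[64,-47,16,0,0,0,0],[96,-70,16,0,0,0,0],[128,-94,16,0,0,0,0],[158.6,-117,16,0,0,0,0],[158.6,-117,16,0,0,0,0],[158.6,-117,16,0,0,0,0]]]'
python3 - <<'E'
from h import *
row((607,240,38),90)
E
```

```text
time: 26.42
ee_pos: [603.4, 231.8, 179.1]
orientation: [0.0, 1.0, 0.001, -0.001]
ft_force: [-0.4, -0.4, -1.8]
grip_width: 0.431
gripper_force: 30.0
shift [  3.9  -8.3 141.1] turn [0.03 0.1  0.11] q6 1.93 t 26.4167
```

```bash
python3 -m crank '[[[3.5,-8,10,0,0,0,0],[3.5,-8,40,0,0,0,0],[3.5,-8,75,0,0,0,0],[3.5,-8,105,0,0,0,0],[3.5,-8,130,0,0,0,0],[3.5,-8,141,0,0,0,0],[3.5,-8,141,0,0,0,0],[3.5,-8,141,0,0,0,0.54],[3.5,-8,141,0,0,0,0.54],[3.5,-8,141,0,0,0,0.54],[3.5,-8,141,0,0,0,0.54],[3.5,-8,100,0,0,0,0.54],[3.5,-8,60,0,0,0,0.54],[3.5,-8,20,0,0,0,0.54],[3.5,-8,-20,0,0,0,0.54],[3.5,-8,-20,0,0,0,1]]]'
python3 - <<'E'
from h import *
row((465.4,-54.3,195),100.8)
E
```

```text
time: 27.75
ee_pos: [610.8, 240.6, 210.7]
orientation: [-0.002, 1.0, 0.0, 0.006]
ft_force: [1.7, 0.4, 1.1]
grip_width: 0.595
gripper_force: 0.0
shift [-145.8  294.8   12.4] turn [ -0.22  -0.75 -10.75] q6 1.94 t 27.75
```

```bash
python3 -m crank '[[[-17,35,4,0,0,-2,1],[-34,70,4,0,0,-5,1],[-51,105,4,0,0,-8,1],[-68,140,4,0,0,-10.8,1],[-85,175,4,0,0,-10.8,1],[-102,210,4,0,0,-10.8,1],[-119,245,4,0,0,-10.8,1],[-142,294.5,4,0,0,-10.8,1],[-142,294.5,4,0,0,-10.8,1],[-142,294.5,4,0,0,-10.8,1],[-142,294.5,4,0,0,-10.8,1],[-142,294.5,4,0,0,-10.8,1]]]'
python3 - <<'E'
from h import *
row((465.4,-54.3,6.5),100.8)
im=capture("top");cv2.imwrite("pics/t8.png",im[...,::-1])
sinks(im,[(316,204),(285,249),(342,255)])
E
```

```text
time: 28.75
ee_pos: [465.5, -55.2, 197.5]
orientation: [-0.0, 0.996, 0.094, 0.001]
ft_force: [0.5, -0.6, -0.1]
grip_width: 0.998
gripper_force: 0.0
shift [-1.00e-01 -9.00e-01  1.91e+02] turn [-0.   -0.07  0.04] q6 1.26 t 28.75
sink (316, 204) [ 566.8 -130.4] [113.7 114.6] long axis deg 178.2
sink (285, 249) [502.4 -55.3] [111.7  32.6] long axis deg 88.7
sink (342, 255) [ 446.  -226.2] [ 27.8 110.4] long axis deg 176.7
```

View pics/t8.png

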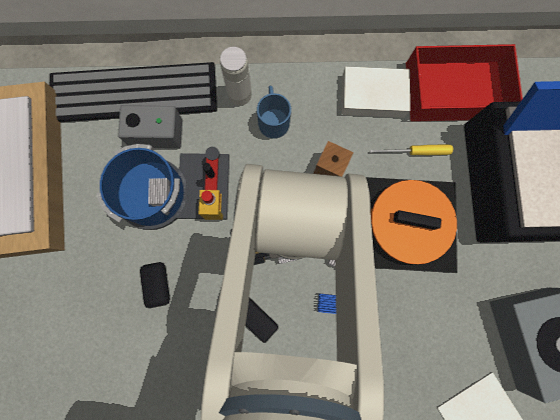

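```bash
python3 -m crank '[[[0,-1,40,0,0,0,1],[0,-1,80,0,0,0,1],[0,-1,120,0,0,0,1],[0,-1,155,0,0,0,1],[0,-1,180,0,0,0,1],[0,-1,191,0,0,0,1],[0,-1,191,0,0,0,1],[0,-1,191,0,0,0,0],[0,-1,191,0,0,0,0],[0,-1,191,0,0,0,0],[0,-1,191,0,0,0,0],[0,-1,191,0,0,0,0],[0,-1,191,0,0,0,0],[0,-1,191,0,0,0,0],[0,-1,191,0,0,0,0],[0,-1,191,0,0,0,0],[0,-1,191,0,0,0,0],[0,-1,191,0,0,0,0]]]' && python3 -m crank '[[[0,0,-30,0,0,0,0],[0,0,-70,0,0,0,0],[0,0,-110,0,0,0,0],[0,0,-150,0,0,0,0],[0,0,-190,0,0,0,0],[0,0,-190,0,0,0,0],[0,0,-190,0,0,0,0]]]'
python3 - <<'E'
from h import *
row((607,291,195),90)
E
```

```text
time: 30.3
ee_pos: [464.7, -54.8, 6.3]
orientation: [0.0, 0.996, 0.095, 0.0]
ft_force: [-0.4, -1.2, 6.0]
grip_width: 0.436
gripper_force: 30.0
time: 30.88
ee_pos: [466.0, -54.9, 198.0]
orientation: [0.001, 0.996, 0.095, 0.002]
ft_force: [-0.6, 0.2, -2.5]
grip_width: 0.431
gripper_force: 30.0
shift [ 203.6 -313.2    3.5] turn [ 0.06 -0.27 10.85] q6 1.26 t 30.8833
```

```bash
python3 -m crank '[[[20,-31,0,0,0,2,0],[40,-62,0,0,0,4,0],[61,-94,0,0,0,6,0],[81,-125,0,0,0,8,0],[102,-156,0,0,0,10.8,0],[122,-188,0,0,0,10.8,0],[142,-219,0,0,0,10.8,0],[163,-250,0,0,0,10.8,0],[183,-281,0,0,0,10.8,0],[203,-312,0,0,0,10.8,0],[203,-312,0,0,0,10.8,0],[203,-312,0,0,0,10.8,0],[203,-312,0,0,0,10.8,0]]]'
python3 - <<'E'
from h import *
row((607,288,38),90)
E
```

```text
time: 31.97
ee_pos: [603.8, 289.0, 193.5]
orientation: [0.001, 1.0, 0.001, -0.002]
ft_force: [-0.5, -0.9, -1.0]
grip_width: 0.433
gripper_force: 30.0
shift [  3.8   0.7 155.5] turn [0.12 0.21 0.08] q6 2.01 t 31.9667
```

```bash
python3 -m crank '[[[3.5,0,10,0,0,0,0],[3.5,0,40,0,0,0,0],[3.5,0,75,0,0,0,0],[3.5,0,105,0,0,0,0],[3.5,0,125,0,0,0,0],[3.5,0,131,0,0,0,0],[3.5,0,131,0,0,0,0],[3.5,0,131,0,0,0,0.54],[3.5,0,131,0,0,0,0.54],[3.5,0,131,0,0,0,0.54],[3.5,0,131,0,0,0,0.54],[3.5,0,131,0,0,0,0.54],[3.5,0,90,0,0,0,0.54],[3.5,0,50,0,0,0,0.54],[3.5,0,10,0,0,0,0.54],[3.5,0,10,0,0,0,0.54],[3.5,0,10,0,0,0,1]]]'
python3 - <<'E'
from h import *
row((568.5,-129,195),62.5)
im=capture("top");cv2.imwrite("pics/t9.png",im[...,::-1])
sinks(im,[(316,204),(342,255)])
print(atz('top',[(158,190)],55))
E
```

```text
time: 33.38
ee_pos: [610.4, 290.8, 189.7]
orientation: [-0.001, 1.0, 0.001, 0.003]
ft_force: [-0.3, -0.2, -0.4]
grip_width: 0.591
gripper_force: 0.0
shift [-42.3 419.7  -6.7] turn [-0.23 -0.28 27.56] q6 2.01 t 33.3833
sink (316, 204) [ 568.2 -129.6] [42.2 59.5] long axis deg 154.0
sink (342, 255) [ 446.9 -186. ] [41.2 58.3] long axis deg 152.6
[[604.54434605 236.19160572  55.        ]]
```

```bash
python3 -m crank '[[[-3,35,-6,0,0,3,1],[-6,70,-6,0,0,6,1],[-10,105,-6,0,0,9,1],[-13,140,-6,0,0,12,1],[-17,175,-6,0,0,15,1],[-20,210,-6,0,0,18,1],[-23,245,-6,0,0,21,1],[-26,280,-6,0,0,24,1],[-30,315,-6,0,0,27,1],[-33,350,-6,0,0,27,1],[-37,385,-6,0,0,27,1],[-40,420,-6,0,0,27,1],[-40,420,-6,0,0,27,1],[-40,420,-6,0,0,27,1],[-40,420,-6,0,0,27,1]]]'
python3 - <<'E'
from h import *
row((568.4,-129.3,6.5),63)
E
```

```text
time: 34.68
ee_pos: [568.2, -129.6, 190.7]
orientation: [-0.0, 0.972, -0.233, -0.001]
ft_force: [-0.1, 0.1, -0.3]
grip_width: 1.002
gripper_force: 0.0
shift [  0.4  -0.4 184.2] turn [0.01 0.14 0.01] q6 1.81 t 34.6833
```

```bash
python3 -m crank '[[[0,0,40,0,0,0,1],[0,0,80,0,0,0,1],[0,0,120,0,0,0,1],[0,0,155,0,0,0,1],[0,0,175,0,0,0,1],[0,0,184,0,0,0,1],[0,0,184,0,0,0,1],[0,0,184,0,0,0,0],[0,0,184,0,0,0,0],[0,0,184,0,0,0,0],[0,0,184,0,0,0,0],[0,0,184,0,0,0,0],[0,0,184,0,0,0,0],[0,0,184,0,0,0,0],[0,0,184,0,0,0,0],[0,0,184,0,0,0,0],[0,0,184,0,0,0,0],[0,0,184,0,0,0,0]]]' && python3 -m crank '[[[0,0,-30,0,0,0,0],[0,0,-70,0,0,0,0],[0,0,-110,0,0,0,0],[0,0,-150,0,0,0,0],[0,0,-190,0,0,0,0],[0,0,-190,0,0,0,0],[0,0,-190,0,0,0,0]]]'
python3 - <<'E'
from h import *
row((607,264,200),63)
im=cv2.imread("pics/t9.png"); cv2.imwrite("pics/t9c.png",cv2.resize(im[130:240,80:240],(800,550),interpolation=cv2.INTER_CUBIC))
E
```

```text
time: 36.18
ee_pos: [569.1, -130.3, 8.2]
orientation: [0.0, 0.972, -0.233, 0.0]
ft_force: [-0.7, 0.0, 4.8]
grip_width: 0.431
gripper_force: 29.9
time: 36.77
ee_pos: [570.4, -130.4, 200.2]
orientation: [-0.0, 0.972, -0.233, 0.002]
ft_force: [-0.6, -1.1, -2.5]
grip_width: 0.432
gripper_force: 29.9
shift [-146.2 -368.2    0. ] turn [-0.07 -0.26  0.05] q6 1.81 t 36.7667
```

View pics/t9c.png

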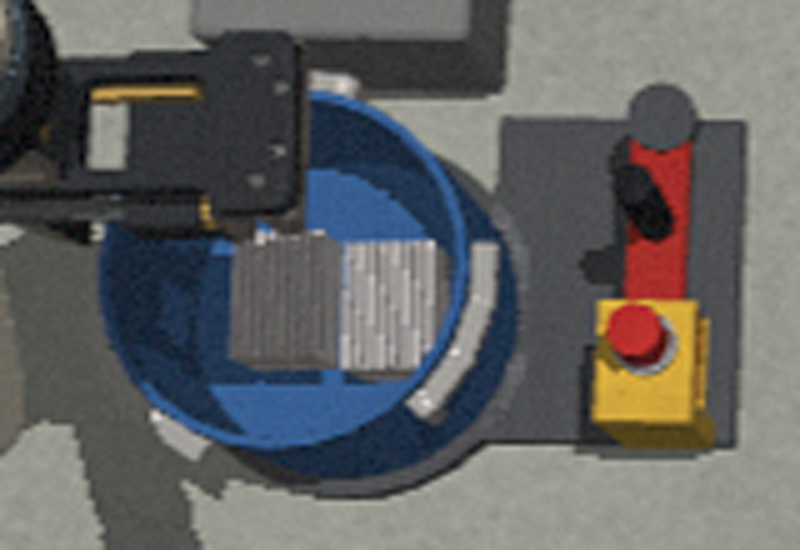

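```bash
python3 - <<'E'
from h import *
row((607,240,200),90)
E
python3 -m crank '[[[-12,-30,0,0,0,-3,0],[-25,-60,0,0,0,-6,0],[-38,-92,0,0,0,-9,0],[-50,-123,0,0,0,-12,0],[-63,-154,0,0,0,-15,0],[-75,-185,0,0,0,-18,0],[-88,-216,0,0,0,-21,0],[-100,-247,0,0,0,-24,0],[-112,-277,0,0,0,-27,0],[-124,-307,0,0,0,-27,0],[-134,-347,0,0,0,-27,0],[-134,-347,0,0,0,-27,0],[-134,-347,0,0,0,-27,0],[-134,-347,0,0,0,-27,0]]]'
python3 - <<'E'
from h import *
row((605,240,68),90)
E
```

```text
shift [-135.3 -346.8    0. ] turn [ -0.    -0.27 -26.95] q6 1.81 t 36.7667
time: 37.93
ee_pos: [605.6, 239.3, 195.7]
orientation: [0.001, 1.0, 0.001, -0.002]
ft_force: [-0.5, 0.6, -2.1]
grip_width: 0.433
gripper_force: 29.9
shift [-1.000e-01 -9.000e-01  1.277e+02] turn [0.1 0.2 0.1] q6 1.94 t 37.9333
```

```bash
python3 -m crank '[[[0,-0.5,10,0,0,0,0],[0,-0.5,40,0,0,0,0],[0,-0.5,75,0,0,0,0],[0,-0.5,105,0,0,0,0],[0,-0.5,120,0,0,0,0],[0,-0.5,126,0,0,0,0],[0,-0.5,126,0,0,0,0],[0,-0.5,126,0,0,0,0.54],[0,-0.5,126,0,0,0,0.54],[0,-0.5,126,0,0,0,0.54],[0,-0.5,126,0,0,0,0.54],[0,-0.5,126,0,0,0,0.54],[0,-0.5,90,0,0,0,0.54],[0,-0.5,50,0,0,0,0.54],[0,-0.5,10,0,0,0,0.54],[0,-0.5,0,0,0,0,0.54],[0,-0.5,0,0,0,0,1]]]'
python3 - <<'E'
from h import *
row((446.7,-186,195),62.6)
im=capture("top");cv2.imwrite("pics/t10.png",im[...,::-1])
sinks(im,[(342,255)])
E
```

```text
time: 39.35
ee_pos: [609.2, 241.4, 202.8]
orientation: [-0.001, 1.0, 0.001, 0.004]
ft_force: [0.5, -0.1, -0.7]
grip_width: 0.598
gripper_force: 0.0
shift [-163.   427.3    5.4] turn [-0.26 -0.37 27.46] q6 1.94 t 39.35
sink (342, 255) [ 446.9 -186. ] [41.2 58.3] long axis deg 152.6
```

```bash
python3 -m crank '[[[-12,32,0,0,0,3,1],[-24,65,0,0,0,6,1],[-37,98,0,0,0,9,1],[-49,131,0,0,0,12,1],[-61,164,0,0,0,15,1],[-74,197,0,0,0,18,1],[-86,230,0,0,0,21,1],[-98,263,0,0,0,24,1],[-111,296,0,0,0,27,1],[-123,329,0,0,0,27.4,1],[-136,362,0,0,0,27.4,1],[-148,395,0,0,0,27.4,1],[-160,427,0,0,0,27.4,1],[-160,427,0,0,0,27.4,1],[-160,427,0,0,0,27.4,1],[-160,427,0,0,0,27.4,1]]]'
python3 - <<'E'
from h import *
row((446.9,-186,6.5),62.6)
E
```

```text
time: 40.73
ee_pos: [446.4, -186.2, 196.7]
orientation: [-0.0, 0.972, -0.237, -0.001]
ft_force: [0.5, -0.1, 0.0]
grip_width: 0.996
gripper_force: 0.0
shift [  0.8  -0.4 190.2] turn [-0.01  0.15 -0.  ] q6 1.65 t 40.7333
```

```bash
python3 -m crank '[[[0.5,0,40,0,0,0,1],[0.5,0,80,0,0,0,1],[0.5,0,120,0,0,0,1],[0.5,0,155,0,0,0,1],[0.5,0,180,0,0,0,1],[0.5,0,190,0,0,0,1],[0.5,0,190,0,0,0,1],[0.5,0,190,0,0,0,0],[0.5,0,190,0,0,0,0],[0.5,0,190,0,0,0,0],[0.5,0,190,0,0,0,0],[0.5,0,190,0,0,0,0],[0.5,0,190,0,0,0,0],[0.5,0,190,0,0,0,0],[0.5,0,190,0,0,0,0],[0.5,0,190,0,0,0,0],[0.5,0,190,0,0,0,0],[0.5,0,190,0,0,0,0]]]' && python3 -m crank '[[[0,0,-30,0,0,0,0],[0,0,-70,0,0,0,0],[0,0,-110,0,0,0,0],[0,0,-150,0,0,0,0],[0,0,-194,0,0,0,0],[0,0,-194,0,0,0,0],[0,0,-194,0,0,0,0]]]'
python3 - <<'E'
from h import *
row((607,288,202),90)
im=cv2.imread("pics/t10.png"); cv2.imwrite("pics/t10c.png",cv2.resize(im[130:240,80:240],(800,550),interpolation=cv2.INTER_CUBIC))
E
```

```text
time: 42.23
ee_pos: [447.8, -187.0, 8.3]
orientation: [0.0, 0.972, -0.236, 0.0]
ft_force: [-1.1, 1.0, 5.5]
grip_width: 0.429
gripper_force: 30.0
time: 42.82
ee_pos: [449.1, -187.6, 204.3]
orientation: [0.0, 0.972, -0.236, 0.003]
ft_force: [0.0, 0.2, -2.4]
grip_width: 0.434
gripper_force: 30.0
shift [ -78.3 -495.     2.1] turn [  0.05  -0.29 -27.35] q6 1.65 t 42.8167
```

View pics/t10c.png

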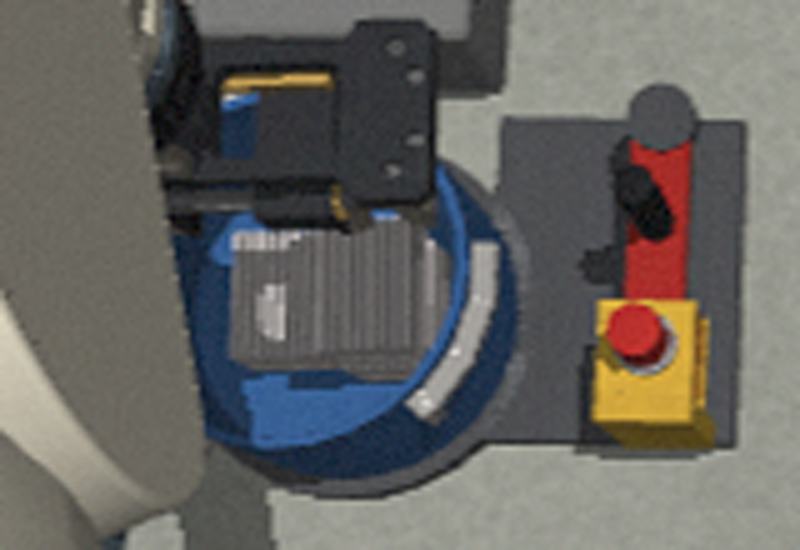

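```bash
python3 -m crank '[[[-5,-33,0,0,0,-3,0],[-10,-66,0,0,0,-6,0],[-16,-99,0,0,0,-9,0],[-21,-132,0,0,0,-12,0],[-26,-165,0,0,0,-15,0],[-31,-198,0,0,0,-18,0],[-36,-231,0,0,0,-21,0],[-42,-264,0,0,0,-24,0],[-47,-297,0,0,0,-27,0],[-52,-330,0,0,0,-27.3,0],[-57,-363,0,0,0,-27.3,0],[-63,-396,0,0,0,-27.3,0],[-68,-429,0,0,0,-27.3,0],[-73,-462,0,0,0,-27.3,0],[-78,-495,0,0,0,-27.3,0],[-78,-495,0,0,0,-27.3,0],[-78,-495,0,0,0,-27.3,0],[-78,-495,0,0,0,-27.3,0]]]'
python3 - <<'E'
from h import *
row((607,289,97),90)
E
```

```text
time: 44.32
ee_pos: [604.5, 287.7, 199.5]
orientation: [0.001, 1.0, -0.0, -0.002]
ft_force: [-0.8, -0.4, -0.9]
grip_width: 0.431
gripper_force: 30.0
shift [  2.9  -1.5 102.5] turn [ 0.12  0.21 -0.02] q6 2.01 t 44.3167
```

```bash
python3 -m crank '[[[2,-1,10,0,0,0,0],[2,-1,40,0,0,0,0],[2,-1,70,0,0,0,0],[2,-1,90,0,0,0,0],[2,-1,100,0,0,0,0],[2,-1,102,0,0,0,0],[2,-1,102,0,0,0,0],[2,-1,102,0,0,0,0.54],[2,-1,102,0,0,0,0.54],[2,-1,102,0,0,0,0.54],[2,-1,102,0,0,0,0.54],[2,-1,102,0,0,0,0.54],[2,-1,70,0,0,0,0.54],[2,-1,35,0,0,0,0.54],[2,-1,0,0,0,0,0.54],[2,-1,-20,0,0,0,0.54]]]' && python3 -m crank '[[[-40,20,0,0,0,0,0.6],[-80,40,0,0,0,0,0.6],[-120,80,0,0,0,0,0.6],[-150,120,0,0,0,0,0.6],[-180,160,0,0,0,0,0.6],[-200,200,0,0,0,0,0.6],[-200,240,0,0,0,0,0.6],[-200,280,0,0,0,0,0.6],[-200,320,0,0,0,0,0.6],[-200,360,0,0,0,0,0.6],[-200,400,0,0,0,0,0.6],[-200,400,0,0,0,0,0.6],[-200,400,0,0,0,0,0.6]]]'
python3 - <<'E'
from h import *
im=capture("top"); cv2.imwrite("pics/t11.png",im[...,::-1])
E
```

```text
time: 45.65
ee_pos: [609.1, 290.2, 226.6]
orientation: [-0.001, 1.0, -0.0, 0.002]
ft_force: [0.1, -0.2, 1.1]
grip_width: 0.539
gripper_force: 0.0
time: 46.73
ee_pos: [407.6, -114.5, 222.7]
orientation: [0.001, 1.0, -0.002, 0.001]
ft_force: [0.1, 1.0, -0.1]
grip_width: 0.603
gripper_force: 0.0
```

View pics/t11.png

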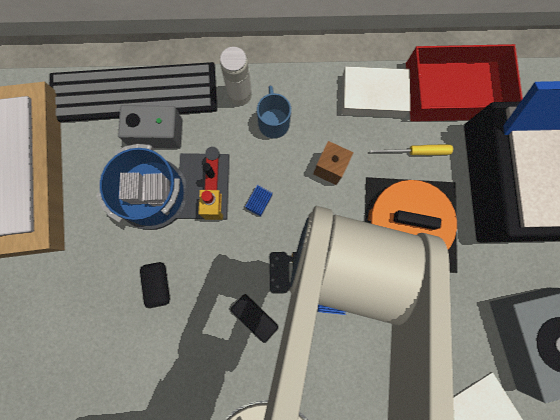

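```bash
python3 -c "
from plant import *
print(finish_job())"
```

```text
the job is handed in; nothing more can be done
None
```

The job is handed in, but no verdict came back: the last picture shows the locking arm home with the pin in, the cover handle up on the mat and two heat sinks on top in the pot (I put all four in; the lower two are hidden), and I viewed 15 pictures, one over the limit of 14.

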